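Rake the column cartridges through the flap into the storage bay

TASK

Use the rake to comb the four scattered steel columns on the board into one closed-up row, lying across the board, and push the row in through the sprung flap until all four bear on the sprung stop inside and it clearly gives (a few millimetres), without driving it to the end of its travel. Then draw the rake out so that the flap falls shut behind the columns, and stand the rake upright on the bench, off the board. Do not touch the columns with the gripper, and leave the other things where they are.

Things in the scene. Friction and masses are not known exactly. Their poses are not given: they have to be found in the camera images.
- sorter: black board 395 x 180 mm, 6 mm thick, fixed flat on the bench. Origin on the bench, midway across, under the flap's hinge; +x points along the board into the covered bay, z up. Board from x = -265 (open, unwalled end) to +130 mm. Beige side rails, inner faces at y = +/-78 mm: 16 mm high over the board for x = -160 to 0, 26 mm for 0 to 130 mm
- bay_mouth (a point): point on the board's top face, midway across, below the flap's hinge (6 mm above the sorter's origin, same axes). From here the bay runs 122 mm in +x to its rear wall, under a fixed smoked clear cover whose underside is 26 mm and top 30 mm above the board. The cover and rails' full length end 130 mm in
- flap (a joint): beige flap shutting the bay mouth, 152 mm wide, 21 mm tall, 3 mm thick, hinged along its top 25 mm above the board; lower edge 4 mm above the board. Angle in rad: 0 shut, to 1.45 as it swings into the bay; never outward. A spring shuts it (1 to 2 N at the lower edge). It swings through the first 21 mm of the bay, and stays open while anything lies there
- stop (a joint): sprung steel stop bar across the bay, 146 mm wide, facing the flap. Travel in m: 0 at rest, grows as pushed deeper, end of travel 0.014; 2 N preload plus 0.5 N per mm. Its rest face lies 82 to 97 mm inside the flap, differently each time and not measured: feel for it by pushing the row against it. The closed-up row of four is 52 mm deep
- rake: hand rake, about 200 g, standing on the bench. Origin on its underside below the grip post; +x points to its head. Grey upright post 24 (x) by 32 (y) mm, 105 mm tall; a neck 24 mm wide, 15 mm high runs to and over the middle of an aluminium head 130 mm wide, 13 mm high, with seven teeth, front face 80 mm ahead of the origin. Post and teeth stand on one level (z = 0); neck and head fit under the flap
- column0: one of four identical steel column cartridges: 90 mm long along its own y, a 58 mm long tube 11 mm thick with a 13 x 13 x 16 mm square block at each end; origin at the middle of its length, on its underside, 6.5 mm below its centre line; 60 g nominal (hidden variation)
- column1: one of four identical steel column cartridges: 90 mm long along its own y, a 58 mm long tube 11 mm thick with a 13 x 13 x 16 mm square block at each end; origin at the middle of its length, on its underside, 6.5 mm below its centre line; 60 g nominal (hidden variation)
- column2: one of four identical steel column cartridges: 90 mm long along its own y, a 58 mm long tube 11 mm thick with a 13 x 13 x 16 mm square block at each end; origin at the middle of its length, on its underside, 6.5 mm below its centre line; 60 g nominal (hidden variation)
- column3: one of four identical steel column cartridges: 90 mm long along its own y, a 58 mm long tube 11 mm thick with a 13 x 13 x 16 mm square block at each end; origin at the middle of its length, on its underside, 6.5 mm below its centre line; 60 g nominal (hidden variation)
- vial: bystander: small amber vial, 22 mm across, 34 mm high, standing beside the board; origin at its foot
- jar: bystander: clear jar, 44 mm across, 60 mm high, standing beside the board; origin at its foot
- wrench: bystander: 120 mm steel wrench lying along its own x beside the board; origin at the middle, underside
- pump_head: bystander: stepped steel cylinder, 48 mm across, 55 mm high; origin at its foot
- reservoir: bystander: solvent bottle with blue cap, 86 mm across, 170 mm high; origin at its foot
- beaker: bystander: glass beaker, 68 mm across, 85 mm high; origin at its foot
- fittings_tray: bystander: black divided tray 90 x 130 x 25 mm; origin under its centre
Mind the look-alikes: they are no part of the job. Leave any blue look-alike of the column3 alone.

How it is judged:
On the way:
1. the four columns lie parallel in a row inside the bay, pushed by the rake so that the sprung stop gives at least 2 mm (x of each of column0, column1, column2, column3 in the frame of sorter above 0.028 m and z of each of column0, column1, column2, column3 in the frame of sorter below 0.01 m and angle between the y axis of each of column0, column1, column2, column3 and the y axis of sorter, either way round below 0.12 rad and value of joint stop above 0.002 m and (contact force between rake and column0 above 0.5 N or contact force between rake and column1 above 0.5 N or contact force between rake and column2 above 0.5 N or contact force between rake and column3 above 0.5 N)), for 0.2 s.
At the end, for the whole second after the job is handed in: all four columns lie still, flat on the board in the bay, centres over 28 mm past the flap line, within 0.12 rad of square across; flap shut (under 0.1 rad); rake still and upright (0.05 rad) on the bench itself, off the board (underside within 3 mm of the bench) (x of each of column0, column1, column2, column3 in the frame of sorter above 0.028 m and z of each of column0, column1, column2, column3 in the frame of sorter below 0.01 m and angle between the y axis of each of column0, column1, column2, column3 and the y axis of sorter, either way round below 0.12 rad and linear speed of each of column0, column1, column2, column3, rake below 0.02 m/s and value of joint flap below 0.1 rad and height (world z) of rake between -0.003 and 0.003 m and angle between rake's own z axis and vertical below 0.05 rad); the robot touches nothing.
It fails at once if the sprung stop is driven to the end of its travel (beyond 12.5 mm) (value of joint stop above 0.0125 m).
It fails at once if the gripper touches a column (contact force between any of the fingers, the arm and column0 above 0.5 N or contact force between any of the fingers, the arm and column1 above 0.5 N or contact force between any of the fingers, the arm and column2 above 0.5 N or contact force between any of the fingers, the arm and column3 above 0.5 N).
It fails at once if a bystander is moved by more than 30 mm (distance of any of vial, jar, wrench, pump_head, reservoir, beaker, fittings_tray from where it was at the start of the episode above 0.03 m).
It also fails if it takes over 72 s, if anything falls off the work surface, if the arm or the gripper's body presses on something with over 40 N, if the wrist force passes 120 N, or if a joint passes its speed limit or range.

ROBOT

A 6-joint arm with a two-finger parallel gripper is mounted at the origin on the work surface. World frame = base frame: x ahead of the robot, y to its left, z up, the work surface at z = 0. Lengths are in m, angles in rad, forces in N, time in s.
With the tool pointing down it reaches from about 0.25 to 0.775 m from the base axis. Payload 4 kg.
Tool frame: the origin (TCP) lies at the centre of the arm's flange, where the gripper is bolted on; the fingertips stand 199 mm ahead of it and the grasp point (between the pads) lies 180 mm ahead of it (robot.tcp_to_tips is the distance from the TCP to the fingertips, in m); z points along the fingers, y is the line along which they close (so a half turn about z gives the same grasp; the last joint's range is limited). The gripper opens to 94 mm and grips with 3 to 60 N. Pads are 16 mm wide; open, the fingers measure 119 mm over their backs; the gripper's body (75 mm by 177 mm) begins 78 mm behind the grasp point.
Start: joints at [-0.103, 0.087, 1.371, -0, 1.684, -0.103], TCP at [0.55, -0, 0.405] pointing down, gripper open.
Joint ranges: [-3.1, 3.1], [-0.76, 2.03], [0.27, 2.55], [-1.08, 4.22], [0.17, 2.65], [-2.57, 2.57]. Speed limits (rad/s): [2.79, 2.79, 3.14, 3.14, 3.14, 3.14].

INTERFACE

Orientations are given as [roll, pitch, yaw] about the fixed x, y, z axes, in that order (R = Rz(yaw) Ry(pitch) Rx(roll)).
In Python, from bench import telemetry, snapshot, ticket, robot gives the robot as it stands.
- The arm moves only by the tool apply_moves, never from a script. Its argument "moves" is a list that holds one entry, the list of rows, each a list of 5 numbers: the shift along the tool's x, y, z in units of 50 mm (1.0 is 50 mm), then the turn about the tool's z in units of 10 degrees (1.0 is 10 degrees), then the closure, from 0 (fully open) to 1 (shut). A call has 1 to 10 rows; each row is the pose to reach, as a shift and turn from the pose commanded when the call began, along the tool's axes at that moment; what a row does not reach only later rows make up. A row lasts 1/8 s, in which the tool goes at most 62.5 mm and 10.7 degrees, less where a joint would pass 70% of its speed; a pose out of reach is approached as far as the arm can. A call with a gripper value outside its range is refused whole. The fingers move at their own pace and stop on an object; the grip force is fixed at half the most. Time passes only in rows, so rows that repeat a pose let the fingers close. It gives the time, the measured TCP pose, the force, the opening and the grip force at its end, in the units of the state.
- telemetry.get_obs(): the state, without advancing time (a new reading comes with each control period).
- snapshot(name): name is "scene" or "side" or "wrist"; returns a dict with "image" (480x640x3 uint8, red, green, blue), "fovy" (degrees; the focal length in pixels is half the picture's height over the tangent of half this angle, whatever the lens; pixels are square), "cx", "cy" (the principal point, pixels), "R" (3x3) and "t" (3): a world point X has camera coordinates R X + t. Camera axes: x right, y down, z forward; pixel columns grow to the right and rows downward; lengths in m; the calibration is good to about 2 mm. A picture is of the moment at which its call begins. There is no depth.
- ticket.close_job(): hands the job in; it is judged then, once.
The state is a dict: "time": time; "joint_positions": joint angles; "qvel": joint speeds; "joint_torque": joint torques, N m; "tool_pos": TCP position; "ee_rot": TCP orientation; "wrist_force": force on the tool from outside, world axes, zero at the start; "wrist_torque": the same for the moment, N m; "width": finger opening in m; "finger_force": force on a finger pad.
Only numpy, scipy, OpenCV 4.12 (cv2) and the standard library are available. Lean on these libraries where they do the work, as an engineer would, in place of code of your own. Each camera call takes 0.05 s, during which the arm holds its last target. There are 200 camera calls.

## Working session

There is one attempt and no reset: what is moved stays moved. The work goes in short steps, Python scripts to look and compute and a tool call to move; the robot and the scene stay as the last step left them, time stands still between calls to the robot, and variables do not carry over. Pictures are saved under pics/ and viewed, at most 13 in all, crops included, and the job is handed in when it is done.

Besides the shell and the picture viewer there is one more tool, called as name(argument=value, ...) on one line, values as JSON. apply_moves: Moves the arm, as the interface text tells. Its arguments: {"type":"object","properties":{"moves":{"type":"array","items":{"type":"array","items":{"type":"array","items":{"type":"number"}}}}},"required":["moves"]}

```bash
mkdir -p pics; ls; cat > h.py <<'E'
import numpy as np, cv2
from bench import telemetry, snapshot, ticket, robot
def snap(n,f=None):
    s=snapshot(n)
    if f: cv2.imwrite('pics/'+f,cv2.cvtColor(s['image'],cv2.COLOR_RGB2BGR))
    return s
def ray(s,uv,z):
    uv=np.atleast_2d(np.array(uv,float)); f=240/np.tan(np.radians(s['fovy'])/2)
    R=np.array(s['R']);t=np.array(s['t']);C=-R.T@t
    d=np.c_[(uv-[s['cx'],s['cy']])/f,np.ones(len(uv))]@R
    return C+d*((z-C[2])/d[:,2])[:,None]
def proj(s,X):
    f=240/np.tan(np.radians(s['fovy'])/2)
    c=np.atleast_2d(X)@np.array(s['R']).T+s['t']
    return c[:,:2]/c[:,2:]*f+[s['cx'],s['cy']]
E
python3 - <<'E'
from h import *
import pickle
S={n:snap(n,n+'0.png') for n in('scene','side','wrist')}
pickle.dump(S,open('s0.pkl','wb'))
for n,s in S.items(): print(n,s['fovy'],-np.array(s['R']).T@s['t'])
print(telemetry.get_obs())
E
```

```text
pics
scene 57.01322756750399 [1.27782073 0.0782745  0.60227562]
side 56.05916154221272 [0.37367396 0.60867895 0.55146367]
wrist 69.86950983305363 [0.54954613 0.08286835 0.38402318]
{'time': 0.15, 'joint_positions': array([-1.03077248e-01,  8.78182853e-02,  1.37191831e+00, -4.08873926e-05,
        1.68362334e+00, -1.03074014e-01]), 'qvel': array([ 0.0004716 , -0.00099484, -0.00548024, -0.00106764, -0.00140679,
        0.00050843]), 'joint_torque': array([ 1.24418581e-03, -3.40636396e+01, -3.02795255e+01,  7.18983379e-02,
        3.04441026e-02, -1.11468453e-04]), 'tool_pos': array([5.49913597e-01, 1.06470278e-05, 4.03749003e-01]), 'ee_rot': array([-3.13983057e+00, -1.41418169e-04,  1.57078840e+00]), 'wrist_force': array([ 0.08364046,  0.30430158, -0.31262113]), 'wrist_torque': array([0.02377139, 0.02422586, 0.0334463 ]), 'finger_force': 0.0, 'width': 0.09402478653606745}
```

View pics/scene0.png

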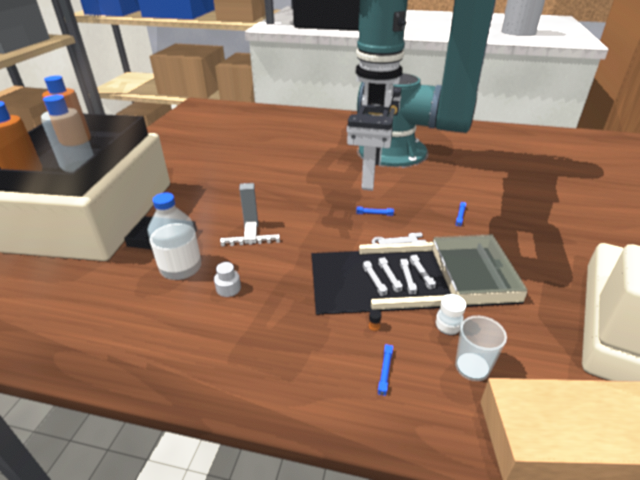

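View pics/side0.png

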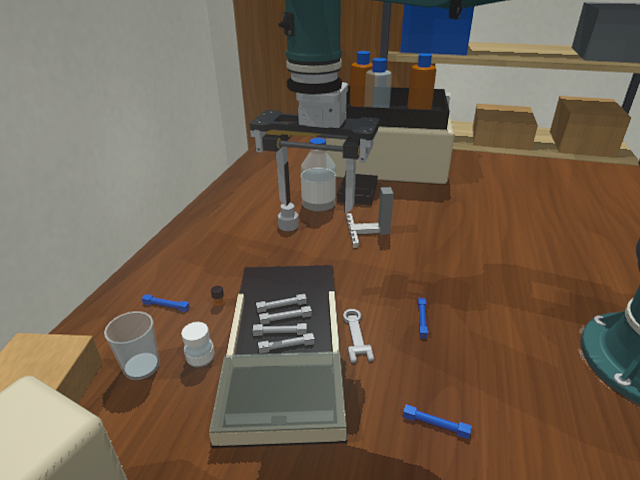

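View pics/wrist0.png

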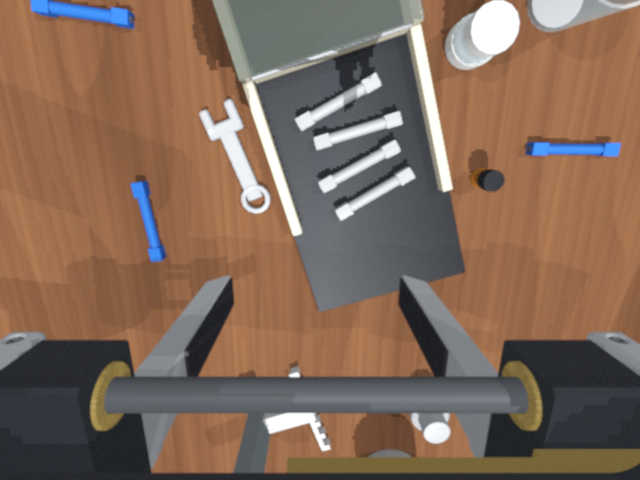

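The wrist view shows the board with its open-end corners at about (322,310) and (464,271) and the bay at the top. The four columns are skewed, at about (338,102), (358,130), (360,166) and (375,193). The rake stands behind the fingers; in the scene view its post is at about (248,210) and its head at (250,240), facing +x. Next I'll measure these.

```bash
python3 - <<'E'
from h import *
import pickle
S=pickle.load(open('s0.pkl','rb'));w,sc,sd=S['wrist'],S['scene'],S['side']
p=lambda s,uv,z:print(s is w and 'w' or s is sc and 'sc' or 'sd',uv,z,np.round(ray(s,uv,z),4).tolist())
p(w,[[322,310],[464,271]],.006)          # open-end corners
p(w,[[300,234],[294,236],[441,191],[451,189]],.022) # rail ends
p(w,[[246,83],[412,29]],.022)
p(sd,[[244,268],[334,266]],.006); p(sd,[[212,440],[345,436]],.0)
# columns
im=cv2.cvtColor(w['image'],cv2.COLOR_RGB2HSV)
poly=ray and np.array([[262,80],[408,45],[440,185],[455,270],[325,300],[298,225]])
m=np.zeros((480,640),np.uint8);cv2.fillPoly(m,[poly],255)
m&=((im[...,2]>100)*255).astype(np.uint8)
for c in cv2.findContours(m,cv2.RETR_EXTERNAL,cv2.CHAIN_APPROX_NONE)[0]:
    if cv2.contourArea(c)<150: continue
    r=cv2.minAreaRect(c);b=cv2.boxPoints(r);i=np.argmax([np.linalg.norm(b[1]-b[0]),np.linalg.norm(b[2]-b[1])])
    e=[(b[0]+b[3])/2,(b[1]+b[2])/2] if i==0 else [(b[0]+b[1])/2,(b[2]+b[3])/2]
    X=ray(w,e,.016);print('col',r[0],r[1],X[:,:2].round(4).tolist(),np.linalg.norm(X[1]-X[0]),X.mean(0).round(4))
# rake in scene/side
for s,bx,n in((sc,(200,170,300,260),'a'),(sd,(335,175,405,255),'b')):
    x0,y0,x1,y1=bx;cv2.imwrite('pics/%s.png'%n,cv2.resize(cv2.cvtColor(s['image'][y0:y1,x0:x1],cv2.COLOR_RGB2BGR),None,fx=5,fy=5,interpolation=cv2.INTER_CUBIC))
a=cv2.imread('pics/a.png');b=cv2.imread('pics/b.png');o=np.zeros((450,860,3),np.uint8);o[:450,:500]=a;o[:400,505:855]=b
cv2.imwrite('pics/rk.png',cv2.resize(o,(800,419)))
E
```

```text
w [[322, 310], [464, 271]] 0.006 [[0.5565, -0.1155, 0.006], [0.7232, -0.0647, 0.006]]
w [[300, 234], [294, 236], [441, 191], [451, 189]] 0.022 [[0.5318, -0.0153, 0.022], [0.5252, -0.0176, 0.022], [0.6809, 0.0316, 0.022], [0.6911, 0.0337, 0.022]]
w [[246, 83], [412, 29]] 0.022 [[0.4815, 0.1362, 0.022], [0.6386, 0.1822, 0.022]]
sd [[244, 268], [334, 266]] 0.006 [[0.7237, -0.0655, 0.006], [0.5477, -0.1178, 0.006]]
sd [[212, 440], [345, 436]] 0.0 [[0.614, 0.2978, 0.0], [0.443, 0.2472, 0.0]]
col (426.8114013671875, 132.7701416015625) (119.85267639160156, 3.457289218902588) [[0.6446, 0.1447], [0.6821, 0.0305]] 0.12019455482602674 [0.6633 0.0876 0.016 ]
col (352.8736572265625, 185.4522705078125) (211.59278869628906, 126.97065734863281) [[0.5622, 0.1376], [0.6198, -0.0826]] 0.22761156265586732 [0.591  0.0275 0.016 ]
```

View pics/rk.png

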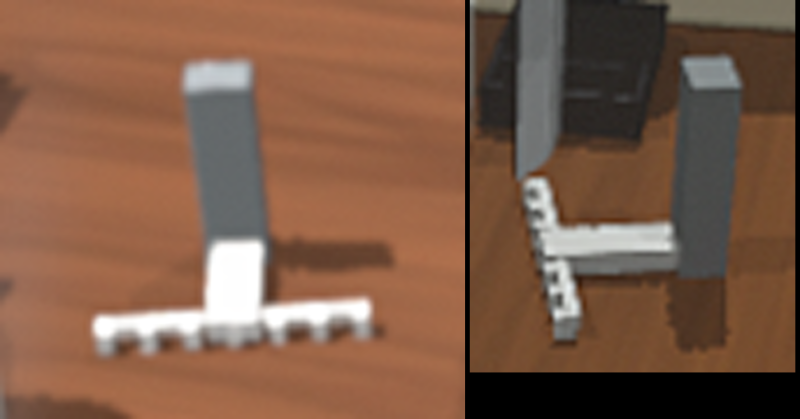

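The zoom shows the scene view on the left, with the post-top centre at (247.1,186.6) and the head's top front edge running (220.4,238.4)–(279.8,234.9). On the right is the side view, with the post top at (386.4,190.7) and the head end tops at (349.6,213.9) and (355.6,242.1).

```bash
cat >> h.py <<'E'
YAW=np.radians(106.9);O=np.array([.5610,.1617])
ax=np.array([np.cos(YAW),np.sin(YAW)]);ay=np.array([-ax[1],ax[0]])
def s2w(x,y): return O+x*ax+y*ay
def w2s(p): d=np.atleast_2d(p)[:,:2]-O; return np.c_[d@ax,d@ay]
E
python3 - <<'E'
from h import *
import pickle
S=pickle.load(open('s0.pkl','rb'));w,sc,sd=S['wrist'],S['scene'],S['side']
r=lambda a:np.round(a,4).tolist()
print('post',r(ray(sc,[247.1,186.6],.105)),r(ray(sd,[386.4,190.7],.105)))
print('head front sc',r(ray(sc,[[220.4,238.4],[279.8,234.9]],.013)))
print('head sd',r(ray(sd,[[349.6,213.9],[355.6,242.1]],.013)))
for e in([298,123],[380,80]),([315,142],[400,118]),([322,186],[398,146]),([338,214],[412,172]):
  X=ray(w,e,.0125);print('col',r(w2s(X)*1e3),np.linalg.norm(X[1]-X[0]))
print('chk corners',r(w2s(ray(w,[[322,310],[464,271]],.006))),r(w2s(ray(w,[[300,234],[441,191]],.022))),r(w2s(ray(sd,[[244,268],[334,266]],.006))))
for n,z,u in('reservoir',.17,[165,202]),('pump',.055,[226,268]),('jar',.06,[452,302]),('beaker',.085,[482,330]):
  print(n,r(ray(sc,u,z)))
E
```

```text
post [[0.4776, -0.2818, 0.105]] [[0.4712, -0.2865, 0.105]]
head front sc [[0.5592, -0.3244, 0.013], [0.5174, -0.1989, 0.013]]
head sd [[0.5597, -0.3251, 0.013], [0.5208, -0.2062, 0.013]]
col [[-50.3817, 46.8248], [-35.6107, -43.2228]] 0.09125100041355735
col [[-73.3402, 35.6256], [-76.0764, -54.1675]] 0.08983482736838129
col [[-119.0785, 41.6996], [-102.3602, -45.967]] 0.08924648195467264
col [[-153.6241, 33.6299], [-132.7341, -54.1583]] 0.09023944666724955
chk corners [[-0.264, 0.0849], [-0.2638, -0.0894]] [[-0.1609, 0.0794], [-0.1594, -0.0768]] [[-0.2647, -0.0896], [-0.2636, 0.094]]
reservoir [[0.6684, -0.3625, 0.17]]
pump [[0.696, -0.2471, 0.055]]
jar [[0.6995, 0.1705, 0.06]]
beaker [[0.7776, 0.2107, 0.085]]
```

apply_moves(moves=[[[-1.2,-0.3,0,1,0],[-2.4,-0.7,0,2,0],[-3.6,-1,0,3,0],[-4.8,-1.3,0,4,0],[-5.74,-1.56,0,5,0],[-5.74,-1.56,0,6,0],[-5.74,-1.56,0,7.17,0],[-5.74,-1.56,0,7.17,0],[-5.74,-1.56,0,7.17,0]]])

```text
time: 1.27
tool_pos: [0.472, -0.2868, 0.4045]
ee_rot: [-3.141, 0.0, 0.322]
wrist_force: [-0.1, 0.5, 0.4]
width: 0.094
finger_force: 0.0
```

```bash
python3 - <<'E'
from h import *
import pickle
s=snap('wrist','w1.png');pickle.dump(s,open('s1.pkl','wb'));o=telemetry.get_obs();print(o['tool_pos'],o['ee_rot'],o['joint_positions'],o['time'])
E
```

```text
[ 0.47207026 -0.28676786  0.40455636] [-3.14137386e+00  1.12768910e-04  3.21824734e-01] [-6.48553627e-01  9.25739731e-02  1.36519397e+00  3.07646256e-05
  1.68406895e+00  6.00421452e-01] 1.325
```

View pics/w1.png

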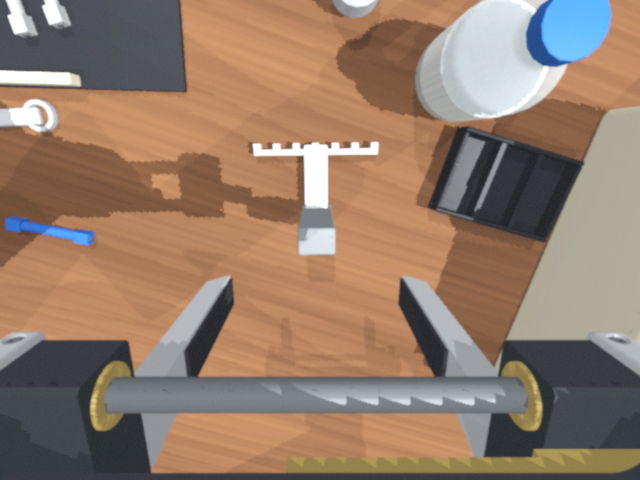

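The post top is centred at about (317,240.5). The head's rear edge runs (255,157)–(378,154), and the tooth fronts lie near row 143.

```bash
python3 - <<'E'
from h import *
import pickle
s=pickle.load(open('s1.pkl','rb'))
P=ray(s,[317,240.5],.105)[0];e=ray(s,[[255,157],[378,154]],.013);f=ray(s,[[257,144],[376,142]],.013)
d=e[0]-e[1];print(P,e,f,np.linalg.norm(d),'rake yaw',np.degrees(np.arctan2(d[1],d[0]))-90)
d=f[0]-f[1];print(np.degrees(np.arctan2(d[1],d[0]))-90)
pt=ray(s,[[300,228],[334,226],[335,253],[298,254]],.105);print(pt.round(4))
ya=np.radians(19);u=np.array([np.cos(ya),np.sin(ya)]);print('front dist',((f-P)[:,:2]@u),'y',((f-P)[:,:2]@[-u[1],u[0]]))
E
```

```text
[ 0.47242409 -0.28671747  0.105     ] [[ 0.51325219 -0.20452592  0.013     ]
 [ 0.55703475 -0.32623819  0.013     ]] [[ 0.5266165  -0.20295917  0.013     ]
 [ 0.56767257 -0.31985358  0.013     ]] 0.12934755205085438 rake yaw 19.784761716229355
19.35247698446291
[[ 0.4783 -0.2697  0.105 ]
 [ 0.4889 -0.2962  0.105 ]
 [ 0.4667 -0.3049  0.105 ]
 [ 0.4558 -0.2751  0.105 ]]
front dist [0.07850897 0.07927115] y [ 0.0615517  -0.06234068]
```

apply_moves(moves=[[[0,0,1.2,-0.1,0],[0,0,2.4,-0.1,0],[0,0,3.2,-0.1,0],[0,0,3.49,-0.1,0],[0,0,3.49,-0.1,0],[0,0,3.49,-0.1,1],[0,0,3.49,-0.1,1],[0,0,3.49,-0.1,1],[0,0,3.49,-0.1,1],[0,0,3.49,-0.1,1]]])

```text
time: 2.58
tool_pos: [0.472, -0.287, 0.2303]
ee_rot: [3.141, -0.0, 0.337]
wrist_force: [-0.9, 0.5, 0.5]
width: 0.0475
finger_force: 0.0
```

apply_moves(moves=[[[0,0,0,0,1],[0,0,0,0,1],[0,0,0,0,1]]])

```text
time: 2.95
tool_pos: [0.472, -0.287, 0.2301]
ee_rot: [-3.142, 0.0, 0.337]
wrist_force: [0.3, -0.4, 1.0]
width: 0.0317
finger_force: 30.0
```

apply_moves(moves=[[[0,0,-0.6,0,1],[0,0,-1.6,0,1],[0.6,-0.35,-1.6,-1,1],[1.2,-0.7,-1.6,-2,1],[1.8,-1.1,-1.6,-3,1],[2.4,-1.5,-1.6,-4,1],[3,-1.9,-1.6,-5,1],[3.6,-2.3,-1.6,-6,1],[4.2,-2.7,-1.6,-7,1],[4.495,-2.844,-1.6,-8,1]]])

```text
time: 4.2
tool_pos: [0.6379, -0.0766, 0.3091]
ee_rot: [-3.14, -0.001, 1.741]
wrist_force: [0.3, -0.3, -2.2]
width: 0.032
finger_force: 30.0
```

```bash
cat >> h.py <<'E'
def plan(x,y,z,yawdeg=0,tool=None):
    """shift units to bring rake origin to sorter x,y (m), rake underside at world z"""
    o=telemetry.get_obs();p=o['tool_pos'];a=o['ee_rot'][2];T=np.r_[s2w(x,y),.2301+z]-p
    c,s=np.cos(a),np.sin(a);dy=np.degrees(YAW-a)+yawdeg
    print('now sorter',w2s(p)*1e3,'z',p[2]-.2301,'yaw err',dy,'F',o['wrist_force'],'t',o['time'],'grip',o['width'])
    print('shift',np.round([(T[0]*c+T[1]*s)/.05,(T[0]*s-T[1]*c)/.05,-T[2]/.05,-dy/10],3))
E
python3 -c "
from h import *
plan(-.252,-.003,.0075)"
```

```text
now sorter [[-250.3598772    -4.25598926]] z 0.07900359073038996 yaw err 7.1453583102192475 F [ 0.29362493 -0.29535456 -2.20374408] t 4.2 grip 0.031971606855351345
shift [-0.036 -0.021  1.43  -0.715]
```

apply_moves(moves=[[[-0.04,-0.02,0.3,-0.715,1],[-0.04,-0.02,0.8,-0.715,1],[-0.04,-0.02,1.0,-0.715,1],[-0.04,-0.02,1.0,-0.715,1]]])

```text
time: 4.7
tool_pos: [0.6361, -0.0806, 0.2588]
ee_rot: [-3.139, -0.001, 1.858]
wrist_force: [-0.9, -0.5, -2.1]
width: 0.0318
finger_force: 30.0
```

```bash
python3 - <<'E'
from h import *
plan(-.252,-.003,.0075)
s=snap('wrist');d=snap('side')
a=cv2.cvtColor(s['image'],cv2.COLOR_RGB2BGR)[0:300,140:540];b=cv2.resize(cv2.cvtColor(d['image'],cv2.COLOR_RGB2BGR)[190:390,200:400],(400,400))
o=np.zeros((400,800,3),np.uint8);o[:300,:400]=a;o[:,400:]=b;cv2.imwrite('pics/c2.png',o)
import pickle;pickle.dump((s,d),open('s2.pkl','wb'))
E
```

```text
now sorter [[-253.67799492   -1.43308757]] z 0.028697656619774498 yaw err 0.45575710418782206 F [-0.86222498 -0.54225616 -2.08939376] t 4.7 grip 0.031837082813510414
shift [ 0.034  0.031  0.424 -0.046]
```

View pics/c2.png

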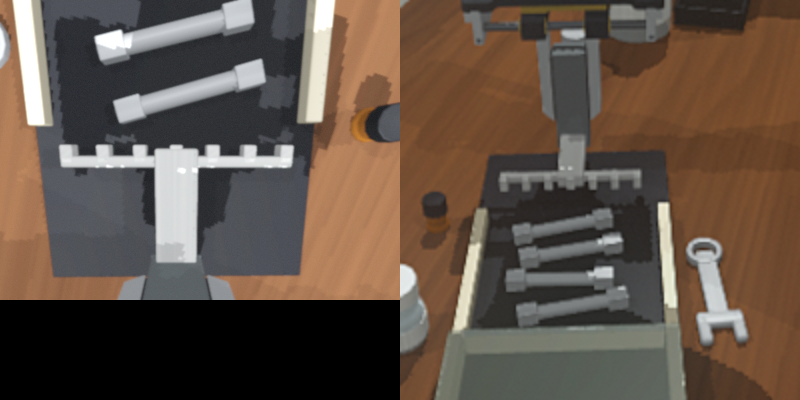

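The rake is square to the rails, with its teeth clear behind the last column (wrist crop: teeth at row 150, column at row 110). I'll lower it and start combing.

apply_moves(moves=[[[0.02,0,0.2,0,1],[0.02,0,0.4,0,1],[0.02,0,0.43,0,1],[0.02,0,0.43,0,1]]])

```text
time: 5.3
tool_pos: [0.6361, -0.0797, 0.2383]
ee_rot: [-3.141, -0.0, 1.858]
wrist_force: [-0.0, 0.1, -1.6]
width: 0.0318
finger_force: 30.0
```

```bash
python3 -c "
from h import *
plan(-.15,0,.0068)"
```

```text
now sorter [[-252.79682441   -1.70903358]] z 0.008249189821238706 yaw err 0.45028956222336386 F [-0.04589885  0.12885813 -1.63828691] t 5.3 grip 0.03183820106899103
shift [ 2.056 -0.05   0.029 -0.045]
```

apply_moves(moves=[[[0.06,0,0.02,-0.05,1],[0.16,0,0.02,-0.05,1],[0.28,0,0.02,-0.05,1],[0.4,0,0.02,-0.05,1],[0.52,0,0.02,-0.05,1],[0.64,0,0.02,-0.05,1],[0.76,0,0.02,-0.05,1],[0.88,0,0.02,-0.05,1],[1.0,0,0.02,-0.05,1],[1.12,0,0.02,-0.05,1]]])

```text
time: 6.55
tool_pos: [0.6203, -0.0257, 0.2379]
ee_rot: [3.141, 0.0, 1.867]
wrist_force: [0.5, -1.9, -1.3]
width: 0.0319
finger_force: 30.0
```

apply_moves(moves=[[[0.12,0,0,0,1],[0.24,0,0,0,1],[0.36,0,0,0,1],[0.48,0,0,0,1],[0.56,0,0,0,1],[0.62,0,0,0,1],[0.62,0,0,0,1]]])

```text
time: 7.42
tool_pos: [0.6112, 0.004, 0.2377]
ee_rot: [3.141, -0.001, 1.867]
wrist_force: [1.1, -0.9, -0.7]
width: 0.0319
finger_force: 30.0
```

```bash
python3 - <<'E'
from h import *
plan(-.12,-.0015,.007)
s=snap('wrist');d=snap('side')
a=cv2.cvtColor(s['image'],cv2.COLOR_RGB2BGR)[0:300,140:540];b=cv2.resize(cv2.cvtColor(d['image'],cv2.COLOR_RGB2BGR)[250:450,200:400],(400,400))
o=np.zeros((400,800,3),np.uint8);o[:300,:400]=a;o[:,400:]=b;cv2.imwrite('pics/c3.png',o)
E
```

```text
now sorter [[-165.47776893   -2.19930034]] z 0.007552464868039371 yaw err -0.06118629003366579 F [ 1.08021241 -0.91214965 -0.66978312] t 7.425 grip 0.03186061906511659
shift [ 0.91  -0.013  0.011  0.006]
```

View pics/c3.png

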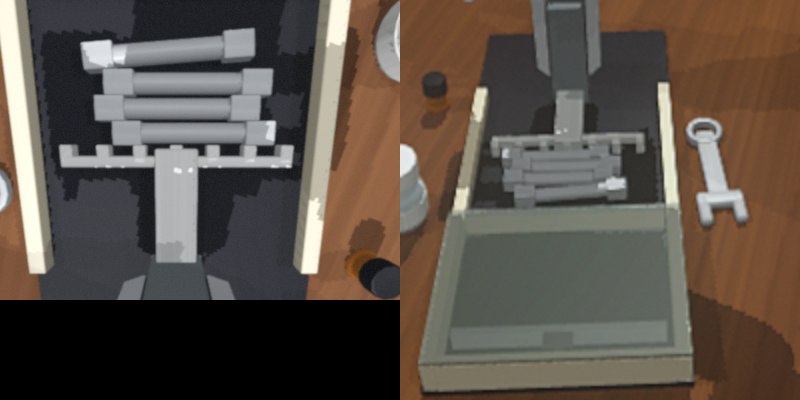

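The last three columns are closed up square on the teeth, and the fourth is just ahead and slightly skewed. The stop bar shows through the cover. I'll push on through the flap.

apply_moves(moves=[[[0.06,0,0.01,0,1],[0.16,0,0.01,0,1],[0.28,0,0.01,0,1],[0.4,0,0.01,0,1],[0.52,0,0.01,0,1],[0.64,0,0.01,0,1],[0.76,0,0.01,0,1],[0.88,0,0.01,0,1],[1.0,0,0.01,0,1],[1.1,0,0.01,0,1]]])

```text
time: 8.78
tool_pos: [0.5954, 0.056, 0.2375]
ee_rot: [3.141, 0.002, 1.866]
wrist_force: [1.4, -5.2, 0.6]
width: 0.0314
finger_force: 30.0
```

apply_moves(moves=[[[0.1,0,0,0,1],[0.2,0,0,0,1],[0.3,0,0,0,1],[0.4,0,0,0,1],[0.5,0,0,0,1],[0.6,0,0,0,1],[0.7,0,0,0,1],[0.76,0,0,0,1],[0.8,0,0,0,1],[0.8,0,0,0,1]]])

```text
time: 10.02
tool_pos: [0.5836, 0.0944, 0.2373]
ee_rot: [3.141, 0.001, 1.867]
wrist_force: [1.7, -4.3, 0.3]
width: 0.032
finger_force: 30.0
```

```bash
python3 - <<'E'
from h import *
plan(-.058,-.0015,.007)
s=snap('wrist');d=snap('side')
a=cv2.cvtColor(s['image'],cv2.COLOR_RGB2BGR)[0:300,140:540];b=cv2.resize(cv2.cvtColor(d['image'],cv2.COLOR_RGB2BGR)[310:460,200:350],(400,400))
o=np.zeros((400,800,3),np.uint8);o[:300,:400]=a;o[:,400:]=b;cv2.imwrite('pics/c4.png',o)
import pickle;pickle.dump((s,d),open('s4.pkl','wb'))
E
```

```text
now sorter [[-70.95773743  -2.09215216]] z 0.007239797545051385 yaw err -0.04923977241896628 F [ 1.70956473 -4.25540346  0.30554887] t 10.025 grip 0.03202387387919971
shift [ 0.259 -0.012  0.005  0.005]
```

View pics/c4.png

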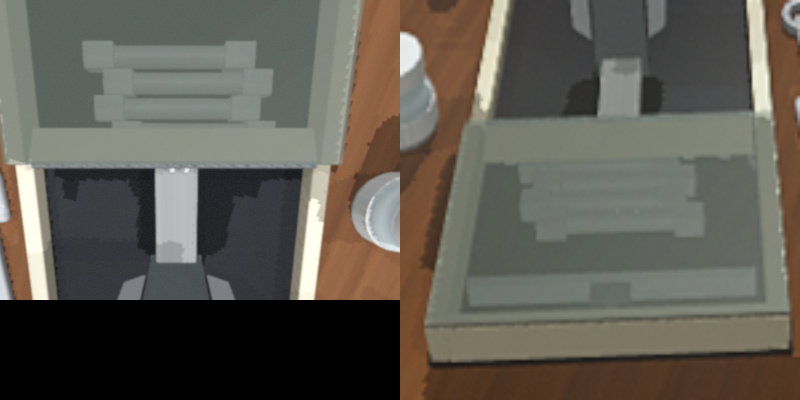

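The row is square inside the bay with the flap lying on the rake head. In the side crop the row's front edge is at about row 237 and the stop's near edge at about row 275. I'll estimate the stop position.

```bash
python3 - <<'E'
from h import *
import pickle
s,d=pickle.load(open('s4.pkl','rb'))
for nm,y in('row front top',217),('row front bottom',236),('stop top far-edge',270),('stop front-bottom?',277),('stop base',303):
  uv=[(612-400)/2.667+200,310+y/2.667]
  print(nm,[(z,(w2s(ray(d,uv,z))[0,0]*1e3).round(1)) for z in(.006,.019,.022,.026)])
g=cv2.cvtColor(d['image'],cv2.COLOR_RGB2GRAY)[385:430,260:270].mean(1);print(dict(zip(range(385,430),g.round().astype(int))))
E
```

```text
row front top [(0.006, np.float64(44.2)), (0.019, np.float64(54.6)), (0.022, np.float64(57.0)), (0.026, np.float64(60.2))]
row front bottom [(0.006, np.float64(56.7)), (0.019, np.float64(66.8)), (0.022, np.float64(69.2)), (0.026, np.float64(72.3))]
stop top far-edge [(0.006, np.float64(78.1)), (0.019, np.float64(87.8)), (0.022, np.float64(90.0)), (0.026, np.float64(92.9))]
stop front-bottom? [(0.006, np.float64(82.4)), (0.019, np.float64(91.9)), (0.022, np.float64(94.1)), (0.026, np.float64(97.1))]
stop base [(0.006, np.float64(97.9)), (0.019, np.float64(107.0)), (0.022, np.float64(109.1)), (0.026, np.float64(111.9))]
{385: np.int64(118), 386: np.int64(119), 387: np.int64(118), 388: np.int64(116), 389: np.int64(114), 390: np.int64(113), 391: np.int64(115), 392: np.int64(116), 393: np.int64(118), 394: np.int64(120), 395: np.int64(118), 396: np.int64(118), 397: np.int64(110), 398: np.int64(96), 399: np.int64(97), 400: np.int64(94), 401: np.int64(92), 402: np.int64(92), 403: np.int64(92), 404: np.int64(93), 405: np.int64(92), 406: np.int64(93), 407: np.int64(93), 408: np.int64(93), 409: np.int64(93), 410: np.int64(93), 411: np.int64(91), 412: np.int64(101), 413: np.int64(117), 414: np.int64(116), 415: np.int64(116), 416: np.int64(119), 417: np.int64(119), 418: np.int64(120), 419: np.int64(119), 420: np.int64(119), 421: np.int64(120), 422: np.int64(118), 423: np.int64(104), 424: np.int64(90), 425: np.int64(96), 426: np.int64(114), 427: np.int64(127), 428: np.int64(127), 429: np.int64(113)}
```

apply_moves(moves=[[[0.08,0,0,0,1],[0.16,0,0,0,1],[0.24,0,0,0,1],[0.32,0,0,0,1],[0.38,0,0,0,1],[0.38,0,0,0,1],[0.38,0,0,0,1]]])

```text
time: 11.0
tool_pos: [0.5777, 0.1132, 0.2366]
ee_rot: [-3.141, -0.002, 1.867]
wrist_force: [1.1, -1.4, -2.6]
width: 0.0317
finger_force: 30.0
```

```bash
cat > chk.py <<'E'
from h import *
o=telemetry.get_obs();d=snap('side');g=cv2.cvtColor(d['image'],cv2.COLOR_RGB2GRAY)[385:450,230:275].astype(float).mean(1)
df=np.diff(g);i=15+np.argmax(df[15:35]);w=df[i-2:i+3].clip(0);e=385.5+i+(w*np.arange(-2,3)).sum()/w.sum()
x=w2s(o['tool_pos'])[0]*1e3
print('x',x.round(2),'z',o['tool_pos'][2]-.2301,'Fx',o['wrist_force'][:2]@ax,'F',o['wrist_force'].round(2),'edge row',round(e,2),'stop x@.02',w2s(ray(d,[252,e],.02))[0,0]*1e3,'t',o['time'])
E
python3 chk.py
```

```text
x [-51.29  -1.91] z 0.006541903370350044 Fx -1.6820042765952046 F [ 1.09 -1.43 -2.59] edge row 412.82 stop x@.02 89.48131974525518 t 11.0
```

apply_moves(moves=[[[0.04,0,0,0,1],[0.08,0,0,0,1],[0.12,0,0,0,1],[0.16,0,0,0,1],[0.16,0,0,0,1]]])

```text
time: 11.68
tool_pos: [0.5755, 0.1207, 0.237]
ee_rot: [-3.141, -0.001, 1.867]
wrist_force: [-0.4, -2.1, -5.5]
width: 0.0321
finger_force: 30.0
```

```bash
python3 chk.py
```

```text
x [-43.46  -1.96] z 0.0068999500590093965 Fx -1.8524491467868558 F [-0.44 -2.07 -5.49] edge row 413.31 stop x@.02 90.26931090624802 t 11.675
```

apply_moves(moves=[[[0.02,0,0,0,1],[0.04,0,0,0,1],[0.04,0,0,0,1],[0.04,0,0,0,1]]])

```text
time: 12.22
tool_pos: [0.5751, 0.1223, 0.2372]
ee_rot: [3.142, -0.0, 1.867]
wrist_force: [0.7, -2.3, -4.1]
width: 0.032
finger_force: 30.0
```

```bash
python3 chk.py
```

```text
x [-41.82  -2.05] z 0.007131058372810861 Fx -2.425159820185668 F [ 0.67 -2.33 -4.14] edge row 413.35 stop x@.02 90.32098712876726 t 12.225
```

apply_moves(moves=[[[0.02,0,0,0,1],[0.04,0,0,0,1],[0.04,0,0,0,1],[0.04,0,0,0,1]]])

```text
time: 12.78
tool_pos: [0.5746, 0.1243, 0.2373]
ee_rot: [3.141, -0.0, 1.867]
wrist_force: [1.7, -2.2, -4.8]
width: 0.0318
finger_force: 30.0
```

```bash
python3 chk.py
```

```text
x [-39.73  -2.14] z 0.007202754563936292 Fx -2.561611790247248 F [ 1.67 -2.17 -4.76] edge row 413.24 stop x@.02 90.1481520842036 t 12.775
```

apply_moves(moves=[[[0.02,0,0,0,1],[0.04,0,0,0,1],[0.04,0,0,0,1],[0.04,0,0,0,1]]])

```text
time: 13.32
tool_pos: [0.574, 0.1262, 0.2372]
ee_rot: [3.141, -0.0, 1.867]
wrist_force: [1.2, -2.8, -4.9]
width: 0.0322
finger_force: 30.0
```

```bash
python3 chk.py
```

```text
x [-37.75  -2.11] z 0.007140290719794995 Fx -3.0197284717856636 F [ 1.24 -2.78 -4.91] edge row 413.5 stop x@.02 90.56481524989155 t 13.325
```

apply_moves(moves=[[[0.02,0,0,0,1],[0.04,0,0,0,1],[0.04,0,0,0,1],[0.04,0,0,0,1]]])

```text
time: 13.88
tool_pos: [0.5736, 0.1275, 0.2374]
ee_rot: [3.141, 0.002, 1.867]
wrist_force: [1.9, -4.5, -3.0]
width: 0.0319
finger_force: 30.0
```

```bash
python3 chk.py; python3 - <<'E'
from h import *
d=snap('side');s=snap('wrist')
b=cv2.resize(cv2.cvtColor(d['image'],cv2.COLOR_RGB2BGR)[340:460,200:360],(800,600),interpolation=cv2.INTER_CUBIC)
cv2.imwrite('pics/c5.png',b)
E
```

```text
x [-36.34  -2.11] z 0.007272701524183078 Fx -4.894013573265676 F [ 1.87 -4.55 -3.02] edge row 413.46 stop x@.02 90.50698130984124 t 13.875
```

View pics/c5.png

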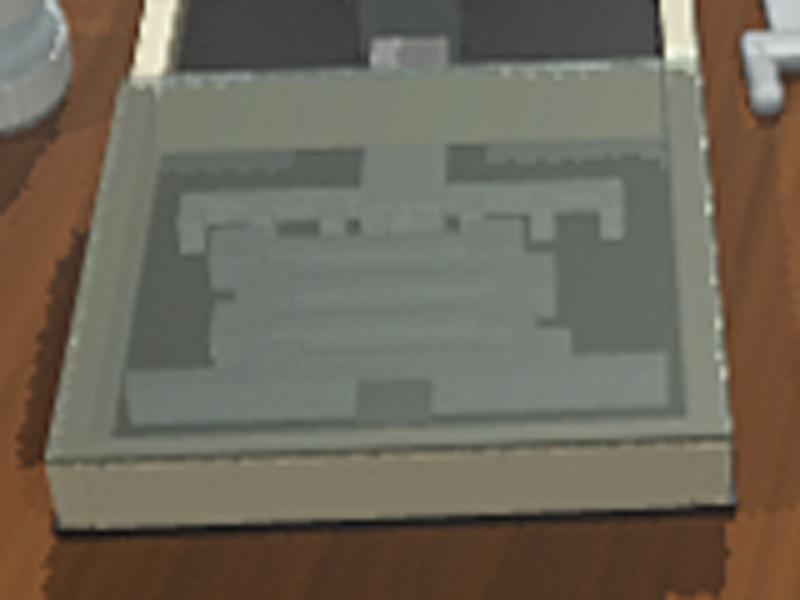

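The row now bears on the stop: in the crop it spans x 210–570 and touches the bar near y 365. The force has risen too. I'll track the stop edge on the parts beside the row and push about 4–5 mm further.

```bash
cat > chk.py <<'E'
from h import *
import pickle
def edge(d,c0,c1):
    g=cv2.cvtColor(d['image'],cv2.COLOR_RGB2GRAY)[400:432,c0:c1].astype(float).mean(1)
    df=np.diff(g);i=4+np.argmax(df[4:24]);w=df[i-2:i+3].clip(0);return 400.5+i+(w*np.arange(-2,3)).sum()/w.sum()
o=telemetry.get_obs();d=snap('side');d0=pickle.load(open('s4.pkl','rb'))[1]
for c in((229,240),(317,331)):
    e,e0=edge(d,*c),edge(d0,*c);u=sum(c)/2
    print('stop row',round(e0,2),round(e,2),'moved mm',(w2s(ray(d,[u,e],.02))-w2s(ray(d0,[u,e0],.02)))[0,0]*1e3)
print('x',(w2s(o['tool_pos'])[0]*1e3).round(2),'z',o['tool_pos'][2]-.2301,'Fx',o['wrist_force'][:2]@ax,'F',o['wrist_force'].round(2),'t',o['time'])
E
python3 chk.py
```

```text
stop row 413.15 413.41 moved mm 0.4147942241074648
stop row 423.55 423.55 moved mm -0.003950719948242476
x [-36.37  -2.12] z 0.007326189134617189 Fx -5.6853289005614425 F [ 2.17 -5.28 -3.61] t 14.025
```

apply_moves(moves=[[[0.02,0,0,0,1],[0.04,0,0,0,1],[0.05,0,0,0,1],[0.05,0,0,0,1]]])

```text
time: 14.58
tool_pos: [0.573, 0.1296, 0.2375]
ee_rot: [3.141, 0.003, 1.866]
wrist_force: [2.0, -5.7, -2.9]
width: 0.032
finger_force: 30.0
```

```bash
python3 chk.py
```

```text
stop row 413.15 414.56 moved mm 2.2267773297976468
stop row 423.55 423.83 moved mm 0.4322519481078646
x [-34.22  -2.12] z 0.007428450622092464 Fx -6.057976460032289 F [ 1.96 -5.74 -2.88] t 14.575
```

apply_moves(moves=[[[0.02,0,0,0,1],[0.04,0,0,0,1],[0.06,0,0,0,1],[0.07,0,0,0,1],[0.07,0,0,0,1],[0.07,0,0,0,1]]])

```text
time: 15.38
tool_pos: [0.5721, 0.1324, 0.2376]
ee_rot: [3.141, 0.004, 1.866]
wrist_force: [1.3, -7.5, -1.6]
width: 0.0318
finger_force: 30.0
```

```bash
python3 chk.py
```

```text
stop row 413.15 416.21 moved mm 4.828743359421461
stop row 423.55 413.12 moved mm -16.0575498376683
x [-31.24  -2.12] z 0.0075246670105798 Fx -7.569599213383754 F [ 1.27 -7.53 -1.61] t 15.375
```

The stop has given about 4.8 mm (limit 12.5 mm), confirmed by force and vision. I'll hold briefly, then draw the rake out.

apply_moves(moves=[[[0,0,0,0,1],[0,0,0,0,1],[-0.05,0,0,0,1],[-0.15,0,0,0,1],[-0.3,0,0,0,1],[-0.45,0,0,0,1],[-0.65,0,0,0,1],[-0.85,0,0,0,1],[-1.05,0,0,0,1],[-1.25,0,0,0,1]]])

```text
time: 16.68
tool_pos: [0.5905, 0.0731, 0.2383]
ee_rot: [3.139, 0.0, 1.866]
wrist_force: [0.0, 0.4, -2.2]
width: 0.0317
finger_force: 30.0
```

apply_moves(moves=[[[-0.2,0,0,0,1],[-0.4,0,0,0,1],[-0.6,0,0,0,1],[-0.8,0,0,0,1],[-1.0,0,0,0,1],[-1.0,0,0,0,1],[-1.0,0,0,0,1]]])

```text
time: 17.55
tool_pos: [0.6044, 0.0262, 0.2371]
ee_rot: [-3.142, -0.0, 1.867]
wrist_force: [0.1, 0.6, -1.5]
width: 0.0316
finger_force: 30.0
```

```bash
python3 - <<'E'
from h import *
plan(-.25,-.003,.08)
d=snap('side')
cv2.imwrite('pics/c6.png',cv2.resize(cv2.cvtColor(d['image'],cv2.COLOR_RGB2BGR)[300:460,180:393],(799,600),interpolation=cv2.INTER_CUBIC))
E
```

```text
now sorter [[-142.2376095    -2.13133227]] z 0.007044605706304163 yaw err -0.046430588082833145 F [ 0.12066521  0.5808586  -1.48365339] t 17.55 grip 0.031640080988092255
shift [-2.155  0.016 -1.459  0.005]
```

View pics/c6.png

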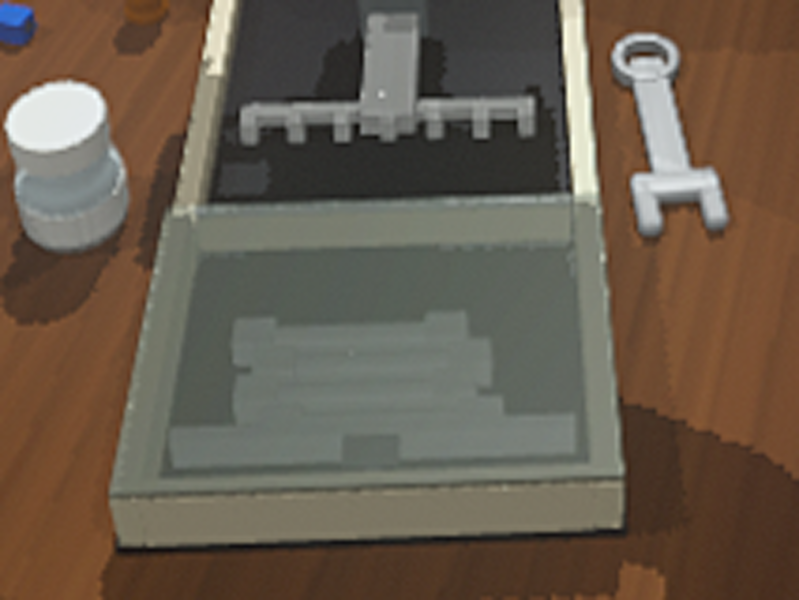

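The columns lie in a square row against the stop and the flap is shut, with the rake head clear. I'll take the rake back to its original spot on the bench.

apply_moves(moves=[[[0,0,-0.8,0,1],[0,0,-1.6,0,1],[-0.8,-0.3,-1.6,1,1],[-1.6,-0.9,-1.6,2,1],[-2.4,-1.6,-1.6,3,1],[-3.1,-2.3,-1.6,4,1],[-3.8,-3,-1.6,5,1],[-4.5,-3.6,-1.6,6,1],[-5.1,-4.1,-1.6,7,1],[-5.22,-4.35,-1.6,8,1]]])

```text
time: 18.85
tool_pos: [0.4716, -0.2886, 0.3172]
ee_rot: [3.141, 0.0, 0.462]
wrist_force: [-0.1, 1.0, -1.5]
width: 0.032
finger_force: 30.0
```

apply_moves(moves=[[[0,0,0,0.77,1],[0,0,0.6,0.77,1],[0,0,1.2,0.77,1],[0,0,1.5,0.77,1],[0,0,1.6,0.77,1],[0,0,1.6,0.77,1]]])

```text
time: 19.6
tool_pos: [0.4728, -0.287, 0.2378]
ee_rot: [3.141, -0.001, 0.336]
wrist_force: [0.6, -0.1, -1.3]
width: 0.0317
finger_force: 30.0
```

Down 7.5 mm, in small steps.

apply_moves(moves=[[[0,0,0.06,0,1],[0,0,0.1,0,1],[0,0,0.13,0,1],[0,0,0.145,0,1],[0,0,0.145,0,1]]])

```text
time: 20.23
tool_pos: [0.4725, -0.287, 0.2301]
ee_rot: [3.141, -0.0, 0.336]
wrist_force: [0.6, -0.3, -0.8]
width: 0.0322
finger_force: 30.0
```

apply_moves(moves=[[[0,0,0.01,0,1],[0,0,0.01,0,1],[0,0,0.01,0,0],[0,0,0.01,0,0],[0,0,0.01,0,0],[0,0,0.01,0,0],[0,0,0.01,0,0],[0,0,0.01,0,0]]])

```text
time: 21.22
tool_pos: [0.4725, -0.2869, 0.2294]
ee_rot: [3.142, -0.0, 0.336]
wrist_force: [-0.6, 0.4, 0.5]
width: 0.0886
finger_force: 0.0
```

apply_moves(moves=[[[0,0,-0.5,0,0],[0,0,-1.5,0,0],[0,0,-2.5,0,0],[0,0,-3.5,0,0],[0,0,-3.5,0,0],[0,0,-3.5,0,0]]])

```text
time: 21.98
tool_pos: [0.4723, -0.2868, 0.4038]
ee_rot: [-3.141, 0.0, 0.336]
wrist_force: [0.0, -0.3, -1.0]
width: 0.0939
finger_force: 0.0
```

```bash
python3 - <<'E'
from h import *
s=snap('wrist');d=snap('side')
o=np.zeros((480,800,3),np.uint8);f=lambda x:cv2.cvtColor(x['image'],cv2.COLOR_RGB2BGR)
o[:300,:400]=f(s)[0:300,140:540];o[:,400:]=cv2.resize(f(d)[170:450,200:433],(400,480));cv2.imwrite('pics/c7.png',o)
E
```

```text
(no output)
```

View pics/c7.png

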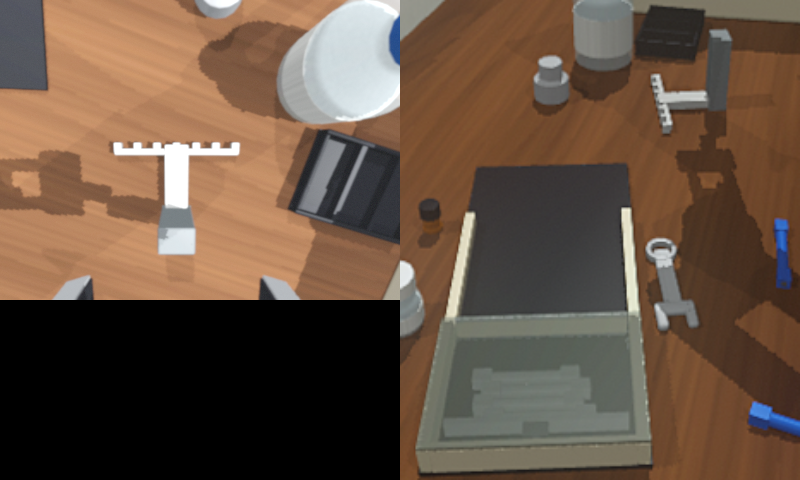

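The rake stands upright on the bench and off the board, the columns are in the bay, and the flap is shut.

```bash
python3 -c "
from bench import ticket
print(ticket.close_job())"
```

```text
the job is handed in; nothing more can be done
None
```

The job is handed in, with no verdict returned: the four columns lie square against the stop (it gave about 5 mm), the flap is shut, and the rake stands upright on the bench off the board.

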